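# Load the arbor press for dishing a copper blank

### The arm

A 6-joint arm with a two-finger parallel gripper is mounted at the origin on the work surface; the furniture and walls round the work are solid. World frame = base frame: x ahead of the robot, y to its left, z up, the work surface at z = 0. Lengths are in m, angles in rad, forces in N, time in s.
With the tool pointing down it reaches from about 0.425 to 0.95 m from the base axis. Payload 14.7 kg.
Tool frame: the origin (TCP) lies at the very end of the fingers, on their centre line; the grasp point (between the pads) lies 19 mm behind it; z points along the fingers, y is the line along which they close (so a half turn about z gives the same grasp; the last joint's range is limited). The gripper opens to 85 mm and grips with 20 to 120 N. Pads are 22 mm wide; open, the fingers measure 114 mm over their backs; the gripper's body (76 mm by 85 mm) begins 54 mm behind the grasp point. The pads swing forward as they close: fully open they stand 13 mm farther back than shut.
Start: joints at [-1.244, 0.48, 1.596, -0, 1.065, -0.047], TCP at [0.237, -0.605, 0.231] pointing down, gripper open.
Joint ranges: [-2.75, 2.75], [-0.82, 2.05], [0.23, 2.67], [-1.56, 4.7], [0.09, 2.69], [-2.92, 2.92]. Speed limits (rad/s): [1.89, 1.89, 2.39, 3.01, 3.01, 3.01].

### API

Orientations are given as a unit quaternion [w, x, y, z].
In Python, from rig import manip gives the robot as it stands. The module is installed in compiled form; this text tells all that it offers.
- The arm moves only by the tool carry_out, never from a script. Its argument "targets" is a list that holds one entry, the list of rows, each a list of 4 numbers: the shift along the tool's x, y, z scaled (see below), then the turn about the tool's z scaled (see below). In form: [[[dx, dy, dz, roll], ...]]. A call has 1 to 10 rows; each row shifts and turns the commanded pose from where the row before left it, along the tool's axes as they then stand; what a row does not reach is not made up. The controller multiplies each number of a shift by 0.05 m and each number of a turn by 0.1 rad. A row lasts 1/8 s, in which the tool goes at most 62.5 mm and 10.7 degrees, less where a joint would pass 70% of its speed; a pose out of reach is approached as far as the arm can. A call with a number of a shift or a turn outside -1 to 1 is refused whole. A call with a gripper value outside its range is refused whole. "fingers" is the closure, from -1 (fully open) to 1 (shut), set as the call begins (left out, the last holds). The fingers move at their own pace and stop on an object; "force" is the grip in N (left out, the last holds). Time passes only in rows, so rows that do not move let the fingers close. It gives the time, the measured TCP pose, the force, the opening and the grip force at its end, in the units of the state.
- manip.get_state(): the state, without advancing time (a new reading comes with each control period).
- manip.grab_frame(name): name is "scene" or "top"; returns the picture (480x640x3 uint8, red, green, blue); there is no depth.
- manip.camera_params(name): a dict with "K" (3x3 intrinsics, pixels), "position" and "attitude" of the camera in the world. Camera axes: x right, y down, z forward; pixel columns grow to the right and rows downward; lengths in m; the calibration is good to about 2 mm. A picture is of the moment at which its call begins. camera_params takes no time and is no camera call.
- manip.sign_off(): hands the job in; it is judged then, once.
The state is a dict: "time": time; "joint_positions": joint angles; "dq": joint speeds; "effort": joint torques, N m; "tcp_pos": TCP position; "ee_rot": TCP orientation; "ft_force": force on the tool from outside, world axes, zero at the start; "ft_torque": the same for the moment, N m; "grip_width": finger opening in m; "finger_force": force on a finger pad.
Only numpy, scipy, OpenCV 4.12 (cv2) and the standard library are available. Lean on these libraries where they do the work, as an engineer would, in place of code of your own. Each camera call takes 0.05 s, during which the arm holds its last target. There are 200 camera calls.

### The job

Set up the bench press to dish the copper blank: lay the ring-shaped steel die flat in the middle of the round platen, the thin copper blank (now cooling on the charcoal block) centred on the die, and the thick rubber pad centred on the blank. Then pull the lever down until the ram bears on the pad, let go, and leave the other tools on the bench where they lie.

Things in the scene. Friction and masses are not known exactly. Their poses are not given: they have to be found in the camera images.
- platen (a point): centre of the top face of the press's round steel platen, 104 mm across, 38 mm above the bench, with a turned line of 68 mm diameter. Axes ('press axes'): x level from the press's open front to its column, y to the left seen from the front, z up. The ram hangs over it: no room for an upright gripper, come in from the front with the fingers sloping forward-down about 40 degrees from vertical
- ram_face (a point): centre of the flat lower face of the ram's foot (46 mm across, the bar above it 28 mm square), above the platen's centre; 150 mm above the platen when the lever reads 0
- lever (a joint): press lever angle in rad. 0 = fully up (lever pointing to the front and 52 degrees above level), growing as the grip is pulled forward and down, at most 2.45. Rack and pinion: the ram comes down 50 mm per rad. It stays where it is left; 3 to 4 N at the grip moves it down
- lever_grip (a point): middle of the lever's dark wooden grip, a level round bar 22 mm thick and 106 mm long along the press's y, on the press's left; free all round (the steel lever rod joins its inner end, 67 mm from here towards the head). It circles about point lever_axis at 135 mm radius; the bar may turn in the fingers
- lever_axis (a point): point on the lever's level pivot axis (along the press's y) abreast of the middle of the grip; 50 mm behind the platen's centre, 128 mm to its left and 202 mm above the platen
- die_mid (a point): centre (half-way up) of the forming die, a steel ring 62 mm outside, 38 mm hole, 18 mm high, 0.3 kg, lying flat on the bench; its two faces are alike
- blank_mid (a point): centre (half-way up) of the thin round copper blank, 68 mm across, 4 mm thick, 0.12 kg, lying centred on the charcoal block and overhanging it by 11 mm at both long sides
- pad_mid (a point): centre (half-way up) of the thick solid black rubber pad, 60 mm across, 24 mm high, 0.1 kg, lying flat on the bench
- charcoal: black charcoal soldering block, 45 (its x) by 70 (its y) by 26 mm high, fixed to the bench; origin at the centre of its underside, z up. Carries the copper blank at the start
- torch: small black hand torch standing on its foot, 154 mm high; a bystander. Origin at the centre of its underside
- tweezers: steel tweezers, 159 mm long, lying flat; a bystander
- cutters: side cutters, 145 mm long, 11 mm high, lying flat; a bystander
- pliers: flat-nose pliers, 163 mm long, 11 mm high, lying flat; a bystander
- bowl_b: small steel bowl, 102 mm across, 47 mm high; a bystander
- press: green C-frame arbor press, fixed. Origin on the bench under the platen's centre; press axes. Base 26 mm high, x -75 to +140 mm, y +-60 mm. Column's front face at x = +75 mm. Head overhangs from x = -43 mm back to the column, 84 mm wide (gear cover 112 mm), underside 173 mm above the platen (the gear cover's 152 mm, at x = +50 mm), top 255 mm above it

How it is judged:
By the outcome, as a careful person would: the job done as asked, in the order asked, and still so for the second after the job is handed in, with the robot touching nothing.
It also fails if it takes over 72 s, if anything falls off the work surface, if the arm or the gripper's body presses on something with over 40 N, if the wrist force passes 120 N, or if a joint passes its speed limit or range.

## Working session

There is one attempt and no reset: what is moved stays moved. The work goes in short steps, Python scripts to look and compute and a tool call to move; the robot and the scene stay as the last step left them, time stands still between calls to the robot, and variables do not carry over. Pictures are saved under pics/ and viewed, at most 10 in all, crops included, and the job is handed in when it is done.

Besides the shell and the picture viewer there is one more tool, called after "Emit:" by a JSON object that holds its "fn" and its "kwargs", one argument or row to a line. carry_out: Moves the arm, as the interface text tells. Its arguments: {"type":"object","properties":{"targets":{"type":"array"},"fingers":{"type":"number"},"force":{"type":"number"}},"required":["targets"]}

```bash
mkdir -p pics; python3 - <<'E'
from rig import manip
import cv2,numpy as np
for n in("scene","top"):
    cv2.imwrite(f"pics/{n}0.png",manip.grab_frame(n)[:,:,::-1]); print(manip.camera_params(n))
print(manip.get_state())
E
```

```text
{'K': array([[500.13505097,   0.        , 322.04071107],
       [  0.        , 500.13505097, 239.81619219],
       [  0.        ,   0.        ,   1.        ]]), 'position': array([-0.34125914, -0.58688651,  0.90528783]), 'attitude': array([-0.42070702,  0.76955549, -0.42809791,  0.21799569])}
{'K': array([[602.64920461,   0.        , 329.1439266 ],
       [  0.        , 602.64920461, 231.64408121],
       [  0.        ,   0.        ,   1.        ]]), 'position': array([ 0.20884694, -0.00593711,  1.77484284]), 'attitude': array([-0.07547267,  0.71875759, -0.68777822,  0.06820942])}
{'time': 0.1, 'joint_positions': array([-1.24361820e+00,  4.80791535e-01,  1.59679218e+00,  6.35872328e-06,
        1.06512744e+00, -4.66011822e-02]), 'dq': array([ 7.43591805e-05, -1.07244992e-03, -1.51030178e-03,  8.61800786e-04,
       -9.66617492e-04, -1.39148067e-03]), 'effort': array([ 1.15338218e-03, -9.52257442e+01, -4.31039679e+01, -9.01500903e-05,
        5.31308760e-03,  5.19933451e-05]), 'tcp_pos': array([ 0.23724031, -0.60476107,  0.230729  ]), 'ee_rot': array([-5.54142228e-04,  9.82587033e-01,  1.85802069e-01, -7.54456147e-05]), 'ft_force': array([ 0.51085123,  0.05315252, -0.24226764]), 'ft_torque': array([-0.03303374,  0.00512097,  0.02292979]), 'finger_force': 0.0, 'grip_width': 0.08532123099779555}
```

View pics/scene0.png

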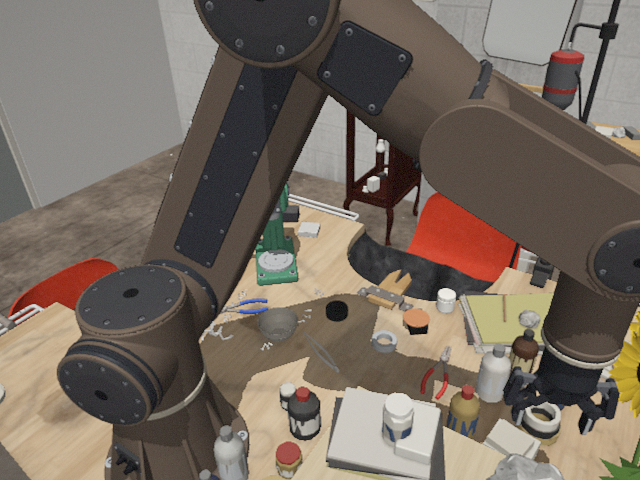

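View pics/top0.png

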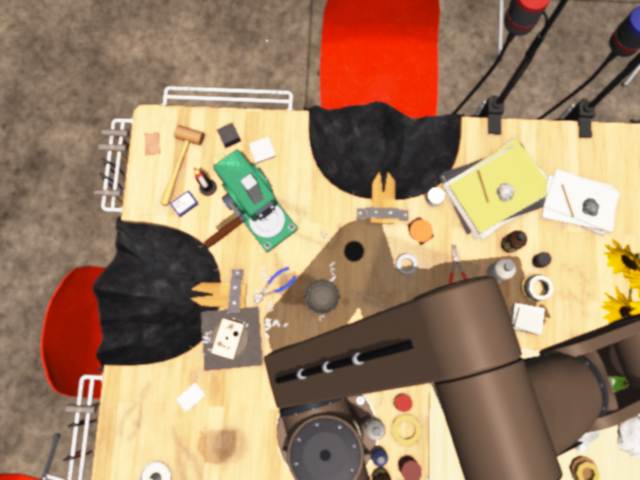

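The top view shows the press platen near (268,224), pad near (354,250), blank on charcoal near (420,231) and die near (405,263). I'll enlarge both pictures.

```bash
python3 - <<'E'
import cv2
a=cv2.imread("pics/top0.png")[140:315,190:450]; cv2.imwrite("pics/t1.png",cv2.resize(a,None,fx=3,fy=3,interpolation=cv2.INTER_CUBIC))
b=cv2.imread("pics/scene0.png")[170:370,235:435]; cv2.imwrite("pics/s1.png",cv2.resize(b,None,fx=3,fy=3,interpolation=cv2.INTER_CUBIC))
E
```

```text
(no output)
```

View pics/t1.png

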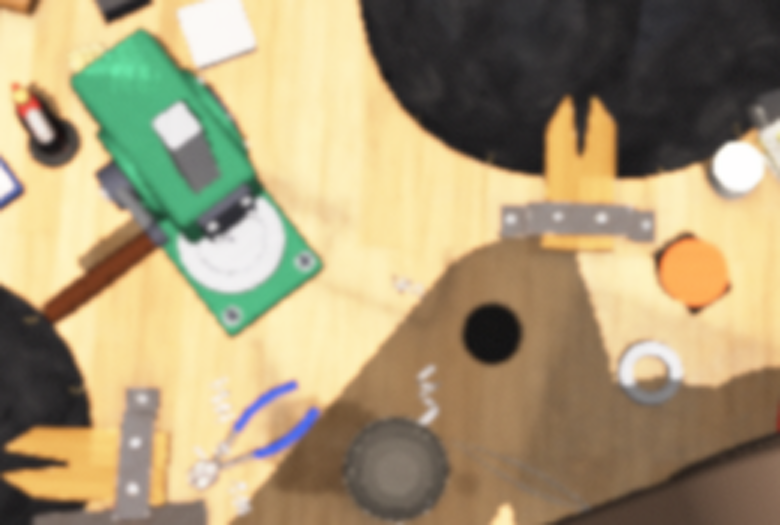

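View pics/s1.png

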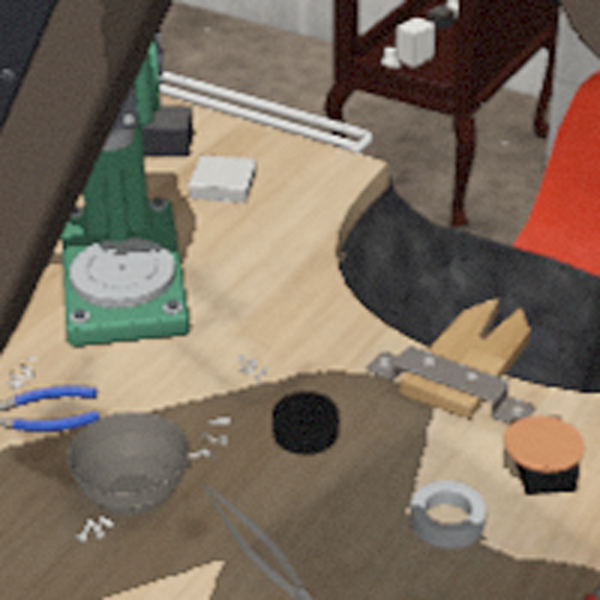

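The crops show (full-image pixels = crop/3 + offset): blank (694,271), die (651,372), pad (492,333), base front corners (235,335) and (322,265) in top; platen centre dot at (122,267) in scene.

```bash
cat > h.py <<'E'
import numpy as np
from scipy.spatial.transform import Rotation as R
from rig import manip
def rot(q): return R.from_quat(np.roll(q,-1))
def ray(n,uv):
    p=manip.camera_params(n); d=rot(p["attitude"]).apply(np.linalg.inv(p["K"])@[uv[0],uv[1],1]); return p["position"],d
def on(n,uv,z):
    o,d=ray(n,uv); return (o+d*(z-o[2])/d[2]).round(4)
def proj(n,P):
    p=manip.camera_params(n); c=rot(p["attitude"]).inv().apply(np.asarray(P)-p["position"]); q=c@p["K"].T; return q[...,:2]/q[...,2:]
T=lambda u,v:(190+(u-1)/3,140+(v-1)/3)
S=lambda u,v:(235+(u-1)/3,170+(v-1)/3)
E
python3 - <<'E'
from h import *
for n,t,zt,s,zs in[("blank",(694,271),.030,(544,444),.030),("die",(651,372),.012,(448,505),.018),("pad",(492,333),.014,(306,415),.024),("platen",(231,240),.038,(122,267),.038)]:
    print(n,on("top",T(*t),zt),on("scene",S(*s),zs))
print("base corners",on("top",T(235,335),.026),on("top",T(322,265),.026),on("scene",S(68,330),.026),on("scene",S(188,320),.026))
print("holes",on("top",T(232,315),.028),on("top",T(304,261),.028),on("scene",S(80,316),.028),on("scene",S(173,306),.028))
print("charcoal corners r",on("top",T(729,290),.026))
E
```

```text
blank [ 0.5853 -0.2508  0.03  ] [ 0.5818 -0.256   0.03  ]
die [ 0.4857 -0.2125  0.012 ] [ 0.4858 -0.214   0.018 ]
pad [ 0.5175 -0.0547  0.014 ] [ 0.5152 -0.0596  0.024 ]
platen [0.595  0.2063 0.038 ] [0.5969 0.204  0.038 ]
base corners [0.5024 0.1975 0.026 ] [0.5762 0.1161 0.026 ] [0.5007 0.197  0.026 ] [0.5722 0.1073 0.026 ]
holes [0.5218 0.2015 0.028 ] [0.5791 0.1339 0.028 ] [0.522 0.199 0.028] [0.5809 0.131  0.028 ]
charcoal corners r [ 0.5685 -0.2861  0.026 ]
```

Emit:
{"fn": "carry_out", "kwargs": {
  "targets": [
    [[0.2, -0.1, -1, 0], [0.5, -0.3, -1, 0], [0.8, -0.5, -0.8, 0], [0.9, -0.6, -0.6, 0], [1, -0.6, -0.4, 0], [1, -0.6, -0.4, 0], [1, -0.65, -0.3, 0], [1, -0.65, -0.3, 0], [1, -0.65, -0.3, 0], [1, -0.7, -0.3, 0]]
  ]
}}

```text
time: 1.35
tcp_pos: [0.5312, -0.2012, 0.5015]
ee_rot: [-0.0, 0.983, 0.186, -0.0]
ft_force: [0.7, 0.2, -0.1]
grip_width: 0.0854
finger_force: 0.0
```

Emit:
{"fn": "carry_out", "kwargs": {
  "targets": [
    [[0.8, -0.85, 0, 0], [0.6, -1, 0, -0.5], [0.3, -1, 0, -0.5], [0.2, -1, 0, -0.5], [0.1, -1, 0, -0.6], [0, -1, 0, -0.6], [0, -1, 0, -0.6], [0, -1, 0, 0], [-0.2, -1, 0, 0], [-0.2, -1, 0, 0]]
  ]
}}

```text
time: 2.6
tcp_pos: [0.3491, 0.2391, 0.501]
ee_rot: [0.0, 0.939, 0.345, -0.0]
ft_force: [0.5, 1.4, 0.4]
grip_width: 0.0855
finger_force: 0.0
```

```bash
cat >> h.py <<'E'
def st():
    s=manip.get_state(); r=rot(s["ee_rot"]); m=r.as_matrix()
    az=lambda v:round(float(np.degrees(np.arctan2(v[1],v[0]))),1)
    print("t",round(s["time"],2),"p",s["tcp_pos"].round(4),"j",s["joint_positions"].round(3),"tilt",round(float(np.degrees(np.arccos(-m[2,2]))),1),"az",az(m[:,2]),"X",m[:,0].round(3),"Y",m[:,1].round(3),"Z",m[:,2].round(3),"F",s["ft_force"].round(1),"w",round(s["grip_width"],4),s["finger_force"])
    return s,m
def units(P):  # TCP target -> tool-axis shift in units
    s=manip.get_state(); return (rot(s["ee_rot"]).inv().apply(np.asarray(P)-s["tcp_pos"])/.05).round(2)
E
python3 -c "
from h import *
st();print(units([.5,.43,.5]))"
```

```text
t 2.6 p [0.3491 0.2391 0.501 ] j [ 0.529 -0.037  1.628  0.     1.551  1.396] tilt 0.0 az -157.7 X [ 0.763  0.647 -0.   ] Y [ 0.647 -0.763 -0.   ] Z [-0. -0. -1.] F [0.5 1.4 0.4] w 0.0855 0.0
[ 4.77 -0.96  0.02]
```

Emit:
{"fn": "carry_out", "kwargs": {
  "targets": [
    [[0.8, -0.9, 0, 0], [1, 0, 0, 0], [1, 0, 0, 0], [1, 0, 0, 0], [1, 0, 0, 0], [1, 0, 0, 0], [1, 0, 0, 0], [1, 0, 0, 0], [1, 0, 0, 0], [1, 0, 0, 0]]
  ]
}}

```text
time: 3.85
tcp_pos: [0.6724, 0.5705, 0.4909]
ee_rot: [-0.003, 0.939, 0.345, 0.007]
ft_force: [85.3, 71.8, 70.3]
grip_width: 0.0853
finger_force: 0.0
```

Emit:
{"fn": "carry_out", "kwargs": {
  "targets": [
    [[1, 0, 0, 0], [1, 0, 0, 0], [1, 0, 0, 0], [1, 0, 0, 0]]
  ]
}}

```text
time: 4.35
tcp_pos: [0.7339, 0.6228, 0.4347]
ee_rot: [-0.024, 0.936, 0.344, 0.066]
ft_force: [-0.9, -0.2, -0.7]
grip_width: 0.0856
finger_force: 0.0
```

```bash
python3 -c "
from h import *
st()"
```

```text
t 4.35 p [0.7339 0.6228 0.4347] j [0.67  0.949 0.236 0.005 1.816 1.539] tilt 8.0 az 40.3 X [0.755 0.641 0.14 ] Y [ 0.647 -0.762 -0.   ] Z [ 0.107  0.091 -0.99 ] F [-0.9 -0.2 -0.7] w 0.0856 0.0
```

Emit:
{"fn": "carry_out", "kwargs": {
  "targets": [
    [[0.5, 0, 0, 0], [0.5, 0, 0, 0], [0.5, 0, 0, 0], [0.5, 0, 0, 0], [0.5, 0, 0, 0], [0.5, 0, 0, 0]]
  ]
}}

```text
time: 5.1
tcp_pos: [0.7738, 0.6566, 0.4146]
ee_rot: [-0.042, 0.932, 0.342, 0.115]
ft_force: [0.0, -0.5, 0.2]
grip_width: 0.0855
finger_force: 0.0
```

```bash
python3 -c "
from h import *
st()"
```

```text
t 5.1 p [0.7738 0.6566 0.4146] j [0.671 0.979 0.236 0.008 1.682 1.54 ] tilt 14.0 az 40.3 X [0.74  0.628 0.242] Y [ 0.647 -0.762  0.   ] Z [ 0.185  0.157 -0.97 ] F [ 0.  -0.5  0.2] w 0.0855 0.0
```

Emit:
{"fn": "carry_out", "kwargs": {
  "targets": [
    [[0.7, 0, 0, 0], [0.9, 0, 0, 0], [1, 0, 0, 0], [1, 0, 0, 0], [1, 0, 0, 0], [1, 0, 0, 0], [1, 0, 0, 0], [1, 0, 0, 0], [0.9, 0, 0, 0], [0.7, 0, 0, 0]]
  ]
}}

```text
time: 6.35
tcp_pos: [0.8658, 0.7348, 0.4478]
ee_rot: [-0.098, 0.9, 0.33, 0.268]
ft_force: [-0.6, 0.1, 0.5]
grip_width: 0.0854
finger_force: 0.0
```

```bash
python3 -c "
from h import *
st()"
```

```text
t 6.35 p [0.8658 0.7348 0.4478] j [0.671 0.996 0.236 0.018 1.332 1.539] tilt 33.1 az 40.3 X [0.639 0.542 0.546] Y [ 0.647 -0.762  0.   ] Z [ 0.417  0.354 -0.838] F [-0.6  0.1  0.5] w 0.0854 0.0
```

Emit:
{"fn": "carry_out", "kwargs": {
  "targets": [
    [[0.8, 0, 0, 0], [1, 0, 0, 0], [0.9, 0, 0, 0], [0.6, 0, 0, 0]]
  ]
}}

```text
time: 6.85
tcp_pos: [0.8858, 0.7517, 0.4921]
ee_rot: [-0.117, 0.883, 0.324, 0.32]
ft_force: [-0.2, -1.4, 0.5]
grip_width: 0.0853
finger_force: 0.0
```

```bash
python3 -c "
from h import *
st();print(units([.5,-.1,.45]),units([.492,-.2075,.12]))
for c in [(729,290),(693,312)]: print(on('top',T(*c),.026))"
```

```text
t 6.85 p [0.8858 0.7517 0.4921] j [0.671 0.977 0.236 0.022 1.234 1.538] tilt 39.8 az 40.3 X [0.585 0.497 0.641] Y [ 0.647 -0.762  0.   ] Z [ 0.489  0.415 -0.768] F [-0.2 -1.4  0.5] w 0.0853 0.0
[-13.52   7.99 -10.19] [-18.91   9.53  -6.09]
[ 0.5685 -0.2861  0.026 ]
[ 0.5449 -0.251   0.026 ]
```

Emit:
{"fn": "carry_out", "kwargs": {
  "targets": [
    [[-0.5, 0.3, -0.4, 0], [-0.9, 0.53, -0.66, 0], [-0.92, 0.53, -0.66, 0], [-0.92, 0.53, -0.66, 0], [-0.92, 0.53, -0.66, 0], [-0.92, 0.53, -0.66, 0], [-0.92, 0.53, -0.66, 0], [-0.92, 0.53, -0.66, 0], [-0.92, 0.53, -0.66, 0], [-0.92, 0.53, -0.66, 0]]
  ]
}}

```text
time: 8.1
tcp_pos: [0.6552, 0.2398, 0.4591]
ee_rot: [-0.117, 0.882, 0.325, 0.32]
ft_force: [1.9, -0.6, 0.4]
grip_width: 0.0853
finger_force: 0.0
```

Emit:
{"fn": "carry_out", "kwargs": {
  "targets": [
    [[-0.9, 0.53, -0.66, 0], [-0.9, 0.53, -0.66, 0], [-0.9, 0.53, -0.66, 0], [-1, 0.4, 0, 0], [-1, 0.4, 0.3, 0], [-1, 0.4, 0.3, 0], [-1, 0.4, 0.3, 0], [-1, 0.4, 0.3, 0], [-0.6, 0.3, 0.3, 0]]
  ]
}}

```text
time: 9.22
tcp_pos: [0.5271, -0.1254, 0.2104]
ee_rot: [-0.117, 0.883, 0.324, 0.319]
ft_force: [1.1, 0.3, -0.5]
grip_width: 0.0852
finger_force: 0.0
```

```bash
python3 -c "
from h import *
st();print(units([.492,-.2075,.08]),units([.492,-.2075,.004]))"
```

```text
t 9.22 p [ 0.5271 -0.1254  0.2104] j [-0.746  0.359  2.158  1.022  0.837 -0.675] tilt 39.7 az 40.3 X [0.587 0.498 0.638] Y [ 0.647 -0.762  0.001] Z [ 0.487  0.413 -0.77 ] F [ 1.1  0.3 -0.5] w 0.0852 0.0
[-2.89  0.8   0.99] [-3.86  0.79  2.16]
```

Emit:
{"fn": "carry_out", "kwargs": {
  "targets": [
    [[-0.8, 0.2, 0.2, 0], [-0.9, 0.3, 0.3, 0], [-0.8, 0.2, 0.3, 0], [-0.4, 0.1, 0.2, 0], [0, 0, 0, 0]]
  ]
}}

```text
time: 9.85
tcp_pos: [0.4926, -0.2063, 0.0798]
ee_rot: [-0.118, 0.883, 0.324, 0.318]
ft_force: [-0.1, -0.6, -1.0]
grip_width: 0.0854
finger_force: 0.0
```

```bash
python3 - <<'E'
from h import *
import cv2
st();print(units([.492,-.2075,.004]))
a=manip.grab_frame("scene")[250:390,280:460,::-1]; b=manip.grab_frame("top")[200:340,330:510,::-1]
cv2.imwrite("pics/g1.png",cv2.resize(np.hstack([a,b]),None,fx=2.2,fy=2.2,interpolation=cv2.INTER_CUBIC))
E
```

```text
t 9.85 p [ 0.4926 -0.2063  0.0798] j [-0.921  0.642  2.158  1.142  0.777 -1.071] tilt 39.7 az 40.4 X [0.587 0.498 0.638] Y [ 0.647 -0.762 -0.001] Z [ 0.486  0.414 -0.77 ] F [-0.1 -0.6 -1. ] w 0.0854 0.0
[-0.99  0.01  1.15]
```

View pics/g1.png

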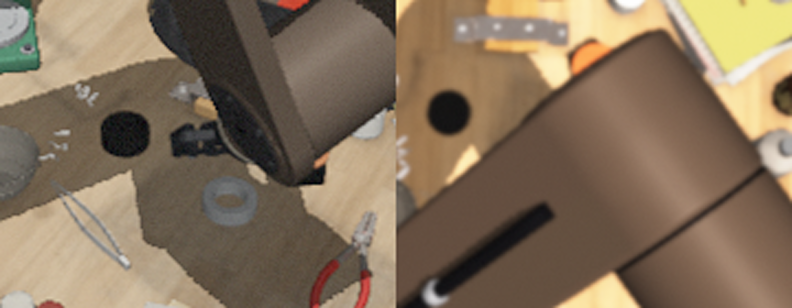

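The picture shows the left fingertip above the die and the die unobstructed; the pad, blank and die are undisturbed. Descending.

Emit:
{"fn": "carry_out", "kwargs": {
  "targets": [
    [[-0.3, 0, 0.35, 0], [-0.4, 0, 0.45, 0], [-0.2, 0.01, 0.25, 0], [-0.09, 0, 0.1, 0], [0, 0, 0, 0]]
  ]
}}

```text
time: 10.58
tcp_pos: [0.4927, -0.2069, 0.0056]
ee_rot: [-0.117, 0.883, 0.325, 0.319]
ft_force: [-0.6, 0.5, -0.3]
grip_width: 0.0856
finger_force: 0.0
```

Emit:
{"fn": "carry_out", "kwargs": {
  "targets": [
    [[0, 0, 0, 0], [0, 0, 0, 0], [0, 0, 0, 0], [0, 0, 0, 0], [0, 0, 0, 0]]
  ],
  "fingers": 1,
  "force": 60
}}

```text
time: 11.2
tcp_pos: [0.4924, -0.2074, 0.0063]
ee_rot: [-0.117, 0.882, 0.325, 0.319]
ft_force: [-12.8, -6.3, 20.9]
grip_width: 0.06
finger_force: 58.8
```

```bash
python3 -c "
from h import *
st()"
```

```text
t 11.2 p [ 0.4924 -0.2074  0.0063] j [-0.923  0.796  2.162  1.302  0.724 -1.294] tilt 39.8 az 40.3 X [0.585 0.499 0.639] Y [ 0.648 -0.761  0.002] Z [ 0.488  0.414 -0.769] F [-12.8  -6.3  20.9] w 0.06 58.8246719352901
```

Emit:
{"fn": "carry_out", "kwargs": {
  "targets": [
    [[0.1, 0, -0.12, 0], [0.3, 0, -0.35, 0], [0.6, 0, -0.72, 0], [0.64, 0, -0.77, 0], [0.3, 0, -0.35, 0], [0, 0, 0, 0]]
  ]
}}

```text
time: 11.95
tcp_pos: [0.4933, -0.207, 0.1576]
ee_rot: [-0.116, 0.882, 0.326, 0.319]
ft_force: [-0.4, 0.4, -3.9]
grip_width: 0.06
finger_force: 66.1
```

```bash
python3 - <<'E'
from h import *
import cv2
s,m=st()
D=s["tcp_pos"]-.0083*np.array([.763,.647,0]); print(proj("scene",D))
a=manip.grab_frame("scene")[:,:,::-1]; u,v=proj("scene",D).astype(int)
cv2.imwrite("pics/g2.png",cv2.resize(a[max(v-60,0):v+60,u-80:u+80],None,fx=4,fy=4,interpolation=cv2.INTER_CUBIC)); print(u-80,v-60)
E
```

```text
t 11.95 p [ 0.4933 -0.207   0.1576] j [-0.921  0.489  2.127  0.994  0.864 -0.857] tilt 39.7 az 40.2 X [0.584 0.501 0.638] Y [ 0.649 -0.761  0.004] Z [ 0.488  0.412 -0.77 ] F [-0.4  0.4 -3.9] w 0.06 66.06655720621347
[386.23183854 293.78498672]
306 233
```

View pics/g2.png

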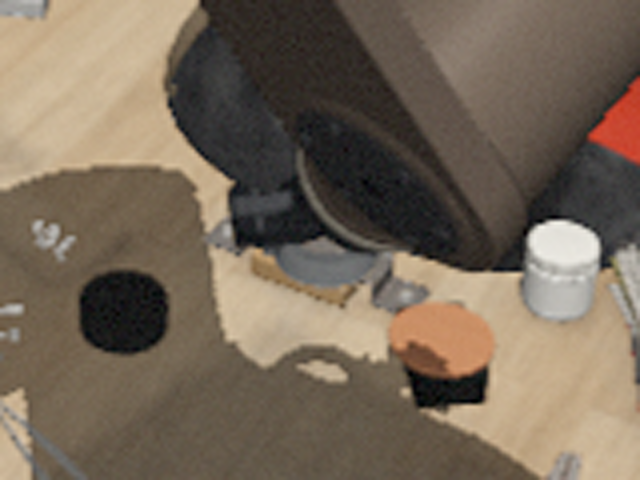

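```bash
python3 - <<'E'
from h import *
s=manip.get_state(); f=np.array([.7604,.6494,0]);P=np.array([.596,.205,.038])
r=rot(s["ee_rot"]).inv().apply; p=s["tcp_pos"]
A=P-.16*f+.0083*f; A[2]=.15; B=P+.0083*f; B[2]=.062; C=B.copy(); C[2]=.0448
for a,b in((p,A),(A,B),(B,C)): d=r(b-a)/.05; print(d.round(2),np.linalg.norm(d).round(2))
E
```

```text
[ 2.91 -4.93  2.56] 6.27
[ 1.34 -0.01  3.4 ] 3.65
[-0.22 -0.    0.26] 0.34
```

Emit:
{"fn": "carry_out", "kwargs": {
  "targets": [
    [[0.25, -0.4, 0.2, 0], [0.5, -0.8, 0.42, 0], [0.5, -0.9, 0.46, 0], [0.5, -0.9, 0.46, 0], [0.5, -0.9, 0.46, 0], [0.4, -0.65, 0.36, 0], [0.26, -0.38, 0.2, 0], [0, 0, 0, 0]]
  ]
}}

```text
time: 13.0
tcp_pos: [0.4789, 0.1086, 0.1489]
ee_rot: [-0.118, 0.883, 0.326, 0.317]
ft_force: [0.9, -0.6, -2.6]
grip_width: 0.0602
finger_force: 66.1
```

Emit:
{"fn": "carry_out", "kwargs": {
  "targets": [
    [[0.1, 0, 0.3, 0], [0.2, 0, 0.5, 0], [0.3, 0, 0.75, 0], [0.3, 0, 0.75, 0], [0.25, 0, 0.6, 0], [0.15, 0, 0.35, 0], [0.04, 0, 0.15, 0], [0, 0, 0, 0]]
  ]
}}

```text
time: 14.0
tcp_pos: [0.602, 0.2101, 0.0618]
ee_rot: [-0.117, 0.883, 0.325, 0.318]
ft_force: [-0.8, -1.1, -2.3]
grip_width: 0.06
finger_force: 66.1
```

```bash
python3 - <<'E'
from h import *
import cv2
s,m=st();print(units([.6023,.2104,.0448]))
a=manip.grab_frame("scene")[:,:,::-1]
cv2.imwrite("pics/p1.png",cv2.resize(a[200:300,215:335],None,fx=5,fy=5,interpolation=cv2.INTER_CUBIC))
E
```

```text
t 14.0 p [0.602  0.2101 0.0618] j [ 0.061  0.658  2.277  2.299  0.539 -1.328] tilt 39.7 az 40.4 X [0.586 0.499 0.638] Y [ 0.648 -0.761 -0.   ] Z [ 0.486  0.414 -0.77 ] F [-0.8 -1.1 -2.3] w 0.06 66.11831520684063
[-0.21 -0.    0.27]
```

View pics/p1.png

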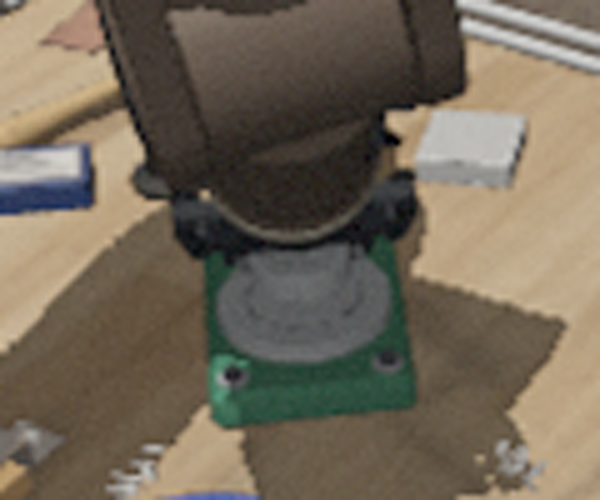

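The die hangs over the platen, which is centred near (305,300) in the crop. I'll lower it.

Emit:
{"fn": "carry_out", "kwargs": {
  "targets": [
    [[-0.1, 0, 0.12, 0], [-0.08, 0, 0.1, 0], [-0.03, 0, 0.05, 0], [0, 0, 0, 0]]
  ]
}}

```text
time: 14.55
tcp_pos: [0.6027, 0.2109, 0.0447]
ee_rot: [-0.117, 0.883, 0.325, 0.319]
ft_force: [0.5, 0.5, -3.0]
grip_width: 0.0599
finger_force: 66.1
```

Emit:
{"fn": "carry_out", "kwargs": {
  "targets": [
    [[0, 0, 0, 0], [0, 0, 0, 0], [0, 0, 0, 0], [0, 0, 0, 0]]
  ],
  "fingers": -1
}}

```text
time: 15.05
tcp_pos: [0.603, 0.211, 0.0452]
ee_rot: [-0.117, 0.883, 0.325, 0.319]
ft_force: [0.1, -0.4, -0.5]
grip_width: 0.0856
finger_force: 0.0
```

Emit:
{"fn": "carry_out", "kwargs": {
  "targets": [
    [[0, 0, -0.4, 0], [0, 0, -0.9, 0], [-0.2, 0, -1, 0], [-0.4, 0, -1, 0], [-0.4, 0, -1, 0], [-0.4, 0.4, -0.8, 0], [-0.2, 0.9, -0.3, 0], [-0.3, 1, -0.1, 0], [-0.3, 1, -0.1, 0]]
  ]
}}

```text
time: 16.18
tcp_pos: [0.5096, -0.0875, 0.1905]
ee_rot: [-0.117, 0.883, 0.325, 0.319]
ft_force: [-0.0, -0.3, 0.8]
grip_width: 0.0853
finger_force: 0.0
```

```bash
python3 - <<'E'
from h import *
import cv2
s,m=st();print(proj("scene",[[.596,.205,.056],[.596,.205,.038]]))
a=manip.grab_frame("scene")[:,:,::-1];b=manip.grab_frame("top")[:,:,::-1]
cv2.imwrite("pics/p2.png",np.hstack([cv2.resize(a[220:310,235:325],None,fx=4.4,fy=4.4,interpolation=cv2.INTER_CUBIC),cv2.resize(b[180:270,220:310],None,fx=4.4,fy=4.4,interpolation=cv2.INTER_CUBIC)]))
E
```

```text
t 16.18 p [ 0.5096 -0.0875  0.1905] j [-0.708  0.359  2.252  1.125  0.774 -0.776] tilt 39.7 az 40.3 X [0.586 0.499 0.639] Y [ 0.648 -0.762  0.001] Z [ 0.487  0.413 -0.769] F [-0.  -0.3  0.8] w 0.0853 0.0
[[274.41336179 253.79208104]
 [274.87800961 258.72283568]]
```

View pics/p2.png

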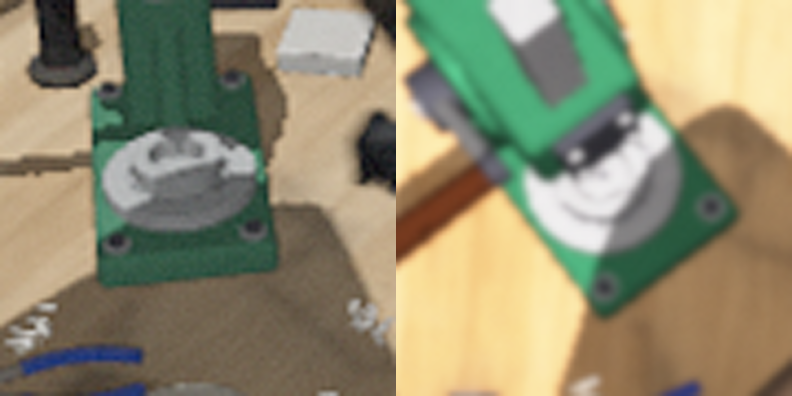

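```bash
python3 - <<'E'
from h import *
t=np.linspace(0,2*np.pi,361)
def ext(n,c,r,z,o):
    q=(proj(n,np.c_[c[0]+r*np.cos(t),c[1]+r*np.sin(t),0*t+z])-o)*4.4; return "L %.0f R %.0f T %.0f B %.0f"%(q[:,0].min(),q[:,0].max(),q[:,1].min(),q[:,1].max())
for c in((.596,.205),(.598,.203)):
  print("platen",ext("scene",c,.052,.038,(235,220)),"| die bot",ext("scene",c,.031,.038,(235,220)),"| die top",ext("scene",c,.031,.056,(235,220)),"| hole",ext("scene",c,.019,.056,(235,220)))
E
```

```text
platen L 99 R 252 T 127 B 216 | die bot L 130 R 221 T 144 B 197 | die top L 127 R 219 T 123 B 176 | hole L 145 R 202 T 133 B 165
platen L 103 R 256 T 126 B 216 | die bot L 134 R 225 T 144 B 197 | die top L 132 R 224 T 122 B 175 | hole L 149 R 206 T 132 B 164
```

```bash
python3 - <<'E'
import cv2
a=cv2.imread("pics/p2.png")[105:245,85:285]
cv2.imwrite("pics/p3.png",cv2.resize(a,None,fx=4,fy=4,interpolation=cv2.INTER_CUBIC))
E
```

```text
(no output)
```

View pics/p3.png

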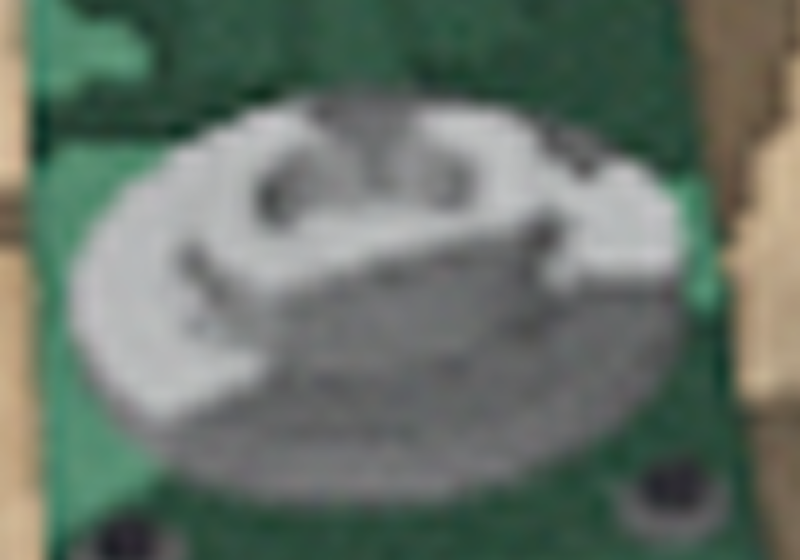

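The picture shows the platen spanning crop 103–257 and the die 131–225 with its hole at 149–203, so the die is within about 1.5 mm of the platen centre. Next, the blank: I'll segment it by colour in both start images, and the pad too.

```bash
python3 - <<'E'
from h import *
import cv2
from scipy.optimize import least_squares
t=np.linspace(0,2*np.pi,181)
def cen(n,c,r,z):
    q=proj(n,np.c_[c[0]+r*np.cos(t),c[1]+r*np.sin(t),0*t+z]).astype(np.float32); m=cv2.moments(q.reshape(-1,1,2)); return np.array([m["m10"]/m["m00"],m["m01"]/m["m00"]])
for n,bx in(("top",(395,205,450,260)),("scene",(390,295,440,345))):
    im=cv2.imread(f"pics/{n}0.png").astype(int); x0,y0,x1,y1=bx; w=im[y0:y1,x0:x1]
    m=((w[...,2]-w[...,0]>75)&(w[...,2]>150)&(w[...,2]-w[...,1]>50)).astype(np.uint8)
    k,l,s,c=cv2.connectedComponentsWithStats(m); i=1+s[1:,4].argmax(); o=c[i]+[x0,y0]
    f=least_squares(lambda p:cen(n,p,.034,.030)-o,[.585,-.25]).x; print("blank",n,o,s[i],f.round(4))
for n,bx in(("top",(330,230,380,275)),("scene",(315,290,360,330))):
    im=cv2.imread(f"pics/{n}0.png").astype(int); x0,y0,x1,y1=bx; w=im[y0:y1,x0:x1]
    m=(w.max(2)<45).astype(np.uint8); k,l,s,c=cv2.connectedComponentsWithStats(m); i=1+s[1:,4].argmax(); o=c[i]+[x0,y0]
    def hull(p):
        q=np.vstack([proj(n,np.c_[p[0]+.03*np.cos(t),p[1]+.03*np.sin(t),0*t+z]) for z in(0,.024)]).astype(np.float32); mm=cv2.moments(cv2.convexHull(q)); return np.array([mm["m10"]/mm["m00"],mm["m01"]/mm["m00"]])
    print("pad",n,o,s[i],least_squares(lambda p:hull(p)-o,[.517,-.055]).x.round(4))
E
```

```text
blank top [420.82921348 230.52134831] [ 14  14  25  24 445] [ 0.5838 -0.2503]
blank scene [415.91644205 317.48247978] [ 14  14  25  18 371] [ 0.583  -0.2551]
pad top [353.53413655 250.67871486] [ 15  12  18  18 249] [ 0.5176 -0.0544]
pad scene [336.26944444 310.55555556] [ 11  11  22  20 360] [ 0.5179 -0.0565]
```

```bash
python3 - <<'E'
from h import *
print(units([.5911,-.246,.08])); print(rot(manip.get_state()["ee_rot"]).inv().apply([0,0,-.0655])/.05)
E
```

```text
[-2.02  3.39  1.2 ]
[-0.83650567 -0.00441666  1.00813628]
```

Emit:
{"fn": "carry_out", "kwargs": {
  "targets": [
    [[-0.22, 0.4, 0.1, 0], [-0.5, 0.8, 0.3, 0], [-0.5, 0.85, 0.3, 0], [-0.4, 0.74, 0.3, 0], [-0.3, 0.45, 0.15, 0], [-0.1, 0.15, 0.05, 0], [0, 0, 0, 0]]
  ]
}}

```text
time: 17.15
tcp_pos: [0.5889, -0.2395, 0.0796]
ee_rot: [-0.118, 0.883, 0.325, 0.319]
ft_force: [0.2, 0.4, -0.2]
grip_width: 0.0854
finger_force: 0.0
```

```bash
python3 - <<'E'
from h import *
st();print(units([.5911,-.246,.0145]))
E
```

```text
t 17.15 p [ 0.5889 -0.2395  0.0796] j [-0.821  0.702  1.949  1.084  0.807 -0.86 ] tilt 39.7 az 40.5 X [0.586 0.498 0.639] Y [ 0.648 -0.761 -0.001] Z [ 0.486  0.415 -0.769] F [ 0.2  0.4 -0.2] w 0.0854 0.0
[-0.87  0.13  0.97]
```

Emit:
{"fn": "carry_out", "kwargs": {
  "targets": [
    [[-0.1, 0.08, 0.1, 0], [-0.3, 0.05, 0.35, 0], [-0.3, 0, 0.32, 0], [-0.12, 0, 0.15, 0], [-0.05, 0, 0.05, 0], [0, 0, 0, 0]]
  ]
}}

```text
time: 17.9
tcp_pos: [0.5917, -0.2466, 0.0149]
ee_rot: [-0.117, 0.883, 0.325, 0.319]
ft_force: [0.0, -0.2, 0.2]
grip_width: 0.0854
finger_force: 0.0
```

```bash
python3 - <<'E'
from h import *
st();print(units([.5911,-.246,.0145]))
E
```

```text
t 17.9 p [ 0.5917 -0.2466  0.0149] j [-0.826  0.819  1.938  1.177  0.763 -0.997] tilt 39.7 az 40.4 X [0.585 0.499 0.639] Y [ 0.648 -0.761  0.   ] Z [ 0.487  0.414 -0.769] F [ 0.  -0.2  0.2] w 0.0854 0.0
[-0.01 -0.02  0.01]
```

Emit:
{"fn": "carry_out", "kwargs": {
  "targets": [
    [[0, 0, 0, 0], [0, 0, 0, 0], [0, 0, 0, 0], [0, 0, 0, 0], [0, 0, 0, 0]]
  ],
  "fingers": 1,
  "force": 40
}}

```text
time: 18.52
tcp_pos: [0.5918, -0.2469, 0.0155]
ee_rot: [-0.117, 0.882, 0.325, 0.319]
ft_force: [-3.5, -0.5, 8.4]
grip_width: 0.0656
finger_force: 41.9
```

Emit:
{"fn": "carry_out", "kwargs": {
  "targets": [
    [[0.1, 0, -0.12, 0], [0.3, 0, -0.35, 0], [0.6, 0, -0.72, 0], [0.6, 0, -0.72, 0], [0.3, 0, -0.35, 0], [0, 0, 0, 0]]
  ]
}}

```text
time: 19.27
tcp_pos: [0.5928, -0.2466, 0.1644]
ee_rot: [-0.116, 0.882, 0.326, 0.319]
ft_force: [0.4, 0.0, -2.2]
grip_width: 0.0655
finger_force: 44.8
```

```bash
python3 - <<'E'
from h import *
import cv2
s,m=st()
q=proj("scene",s["tcp_pos"]-[.0076,.0065,-.0135]);u,v=q.astype(int);print(q,u-50,v-40)
a=manip.grab_frame("scene")[:,:,::-1]
cv2.imwrite("pics/b1.png",cv2.resize(a[v-40:v+40,u-50:u+50],None,fx=6,fy=6,interpolation=cv2.INTER_CUBIC))
E
```

```text
t 19.27 p [ 0.5928 -0.2466  0.1644] j [-0.824  0.571  1.902  0.953  0.899 -0.666] tilt 39.7 az 40.2 X [0.584 0.501 0.639] Y [ 0.649 -0.761  0.004] Z [ 0.488  0.412 -0.769] F [ 0.4  0.  -2.2] w 0.0655 44.76148009300232
[420.31845662 270.25341757] 370 230
```

View pics/b1.png

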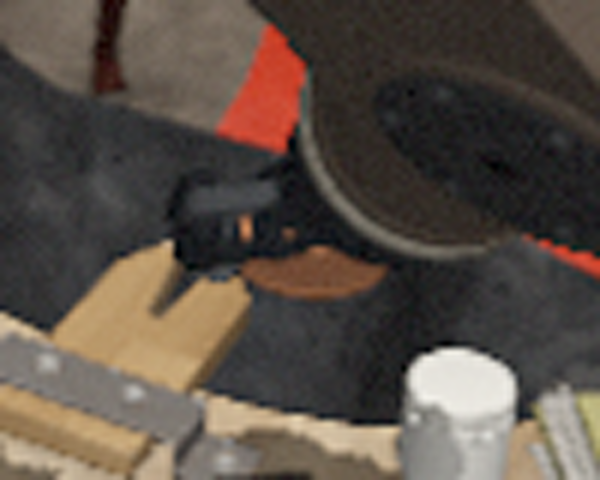

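```bash
python3 - <<'E'
from h import *
s=manip.get_state();r=rot(s["ee_rot"]).inv().apply; p=s["tcp_pos"]
f=np.array([.7604,.6494,0]);B=np.array([.6051,.210,.068]);A=B-.16*f;A[2]=.16
for a,b in((p,A),(A,B)): d=r(b-a)/.05; print(d.round(2),np.linalg.norm(d).round(2))
E
```

```text
[ 2.21 -6.78  1.89] 7.37
[ 1.29 -0.01  3.46] 3.69
```

Emit:
{"fn": "carry_out", "kwargs": {
  "targets": [
    [[0.1, -0.3, 0.1, 0], [0.2, -0.7, 0.2, 0], [0.3, -1, 0.29, 0], [0.33, -1, 0.28, 0], [0.33, -1, 0.28, 0], [0.33, -1, 0.28, 0], [0.3, -0.9, 0.24, 0], [0.2, -0.6, 0.15, 0], [0.12, -0.28, 0.07, 0], [0, 0, 0, 0]]
  ]
}}

```text
time: 20.58
tcp_pos: [0.4809, 0.1079, 0.159]
ee_rot: [-0.118, 0.883, 0.326, 0.317]
ft_force: [-0.6, -0.5, 0.0]
grip_width: 0.0657
finger_force: 44.8
```

```bash
python3 - <<'E'
from h import *
st();print(units([.6051,.210,.068]))
E
```

```text
t 20.57 p [0.4809 0.1079 0.159 ] j [-0.253  0.344  2.493  1.79   0.565 -1.091] tilt 39.6 az 40.7 X [0.587 0.5   0.637] Y [ 0.65  -0.76  -0.002] Z [ 0.483  0.415 -0.771] F [-0.6 -0.5  0. ] w 0.0657 44.777721762657166
[1.32 0.07 3.45]
```

Emit:
{"fn": "carry_out", "kwargs": {
  "targets": [
    [[0.1, 0, 0.25, 0], [0.2, 0.02, 0.5, 0], [0.28, 0.03, 0.75, 0], [0.28, 0.02, 0.75, 0], [0.23, 0, 0.6, 0], [0.15, 0, 0.35, 0], [0.08, 0, 0.25, 0], [0, 0, 0, 0], [0, 0, 0, 0]]
  ]
}}

```text
time: 21.7
tcp_pos: [0.6074, 0.2075, 0.0697]
ee_rot: [-0.117, 0.883, 0.325, 0.319]
ft_force: [-0.1, 0.0, -0.9]
grip_width: 0.065
finger_force: 44.8
```

```bash
python3 - <<'E'
from h import *
st();print(units([.6051,.210,.046]))
E
```

```text
t 21.7 p [0.6074 0.2075 0.0697] j [ 0.055  0.642  2.265  2.255  0.522 -1.285] tilt 39.7 az 40.4 X [0.586 0.499 0.639] Y [ 0.648 -0.762  0.   ] Z [ 0.486  0.414 -0.77 ] F [-0.1  0.  -0.9] w 0.065 44.77941691875458
[-0.3  -0.07  0.36]
```

Emit:
{"fn": "carry_out", "kwargs": {
  "targets": [
    [[-0.08, -0.03, 0.1, 0], [-0.12, -0.03, 0.14, 0], [-0.07, -0.01, 0.08, 0], [-0.02, 0, 0.03, 0], [0, 0, 0, 0], [0, 0, 0, 0]]
  ]
}}

```text
time: 22.45
tcp_pos: [0.6054, 0.2106, 0.0462]
ee_rot: [-0.117, 0.883, 0.325, 0.318]
ft_force: [0.1, 0.6, -0.7]
grip_width: 0.0656
finger_force: 47.6
```

```bash
python3 - <<'E'
from h import *
st();print(units([.6051,.210,.0455]))
E
```

```text
t 22.45 p [0.6054 0.2106 0.0462] j [ 0.062  0.695  2.272  2.338  0.561 -1.373] tilt 39.7 az 40.4 X [0.586 0.499 0.638] Y [ 0.648 -0.761 -0.   ] Z [ 0.486  0.414 -0.77 ] F [ 0.1  0.6 -0.7] w 0.0656 47.622549533843994
[-0.02  0.01  0.  ]
```

Emit:
{"fn": "carry_out", "kwargs": {
  "targets": [
    [[0, 0, 0, 0], [0, 0, 0, 0], [0, 0, 0, 0], [0, 0, 0, 0]]
  ],
  "fingers": -1
}}

```text
time: 22.95
tcp_pos: [0.6057, 0.2107, 0.0467]
ee_rot: [-0.117, 0.883, 0.325, 0.319]
ft_force: [-0.5, -0.2, -0.3]
grip_width: 0.0853
finger_force: 0.0
```

Emit:
{"fn": "carry_out", "kwargs": {
  "targets": [
    [[0, 0, -0.3, 0], [0, 0, -0.8, 0], [-0.2, 0, -1, 0], [-0.4, 0, -1, 0], [-0.4, 0, -1, 0], [-0.3, 0.4, -0.7, 0], [0, 0.8, -0.2, 0], [0, 0.7, 0, 0], [0, 0.4, 0, 0], [0, 0, 0, 0]]
  ]
}}

```text
time: 24.2
tcp_pos: [0.5207, -0.0133, 0.1975]
ee_rot: [-0.117, 0.883, 0.325, 0.319]
ft_force: [0.3, 1.0, 0.2]
grip_width: 0.0856
finger_force: 0.0
```

```bash
python3 - <<'E'
from h import *
import cv2
st();print(units([.5240,-.0501,.08]))
t=np.linspace(0,2*np.pi,361)
def ext(c,r,z):
    q=(proj("scene",np.c_[c[0]+r*np.cos(t),c[1]+r*np.sin(t),0*t+z])-(245,235))*9; return "L %.0f R %.0f T %.0f B %.0f"%(q[:,0].min(),q[:,0].max(),q[:,1].min(),q[:,1].max())
print(ext((.598,.203),.052,.038),"blank",ext((.598,.203),.034,.060))
a=manip.grab_frame("scene")[:,:,::-1]
cv2.imwrite("pics/b2.png",cv2.resize(a[235:295,245:310],None,fx=9,fy=9,interpolation=cv2.INTER_CUBIC))
E
```

```text
t 24.2 p [ 0.5207 -0.0133  0.1975] j [-0.537  0.314  2.306  1.245  0.692 -0.74 ] tilt 39.7 az 40.4 X [0.586 0.499 0.639] Y [ 0.648 -0.762  0.   ] Z [ 0.487  0.414 -0.769] F [0.3 1.  0.2] w 0.0856 0.0
[-1.83  0.6   1.54]
L 120 R 434 T 124 B 306 blank L 169 R 376 T 100 B 218
```

View pics/b2.png

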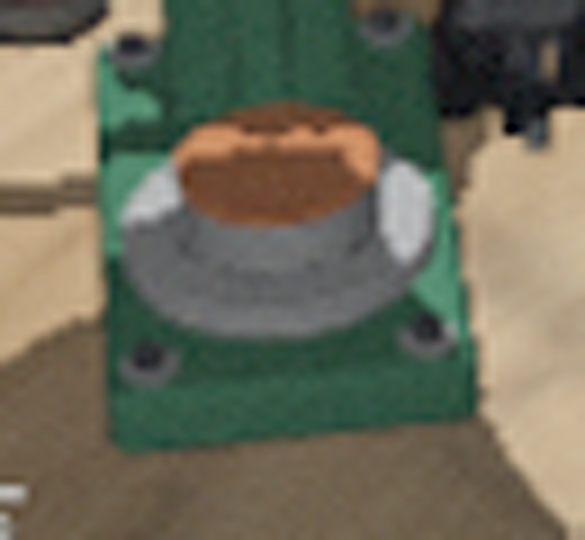

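The blank (crop 174–382) sits centred on the die and platen (120–436), within about 1 mm. Now the pad.

Emit:
{"fn": "carry_out", "kwargs": {
  "targets": [
    [[-0.3, 0.1, 0.25, 0], [-0.6, 0.2, 0.5, 0], [-0.55, 0.2, 0.5, 0], [-0.28, 0.1, 0.2, 0], [-0.1, 0, 0.09, 0], [0, 0, 0, 0]]
  ]
}}

```text
time: 25.0
tcp_pos: [0.5232, -0.0483, 0.0799]
ee_rot: [-0.118, 0.883, 0.325, 0.318]
ft_force: [0.1, -0.3, 0.8]
grip_width: 0.085
finger_force: 0.0
```

```bash
python3 - <<'E'
from h import *
st();print(units([.5240,-.0501,.008]))
E
```

```text
t 25.0 p [ 0.5232 -0.0483  0.0799] j [-0.61   0.606  2.334  1.576  0.667 -1.251] tilt 39.7 az 40.5 X [0.586 0.499 0.639] Y [ 0.649 -0.761 -0.001] Z [ 0.485  0.415 -0.769] F [ 0.1 -0.3  0.8] w 0.085 0.0
[-0.93  0.04  1.1 ]
```

Emit:
{"fn": "carry_out", "kwargs": {
  "targets": [
    [[-0.15, 0.04, 0.2, 0], [-0.35, 0, 0.4, 0], [-0.28, 0, 0.33, 0], [-0.1, 0, 0.12, 0], [-0.05, 0, 0.05, 0], [0, 0, 0, 0]]
  ]
}}

```text
time: 25.75
tcp_pos: [0.5249, -0.0513, 0.0084]
ee_rot: [-0.117, 0.883, 0.325, 0.319]
ft_force: [0.1, -0.0, 0.4]
grip_width: 0.0852
finger_force: 0.0
```

Emit:
{"fn": "carry_out", "kwargs": {
  "targets": [
    [[0, 0, 0, 0], [0, 0, 0, 0], [0, 0, 0, 0], [0, 0, 0, 0], [0, 0, 0, 0]]
  ],
  "fingers": 1,
  "force": 35
}}

```text
time: 26.38
tcp_pos: [0.5248, -0.0515, 0.0085]
ee_rot: [-0.117, 0.883, 0.325, 0.319]
ft_force: [-6.0, -3.9, 11.9]
grip_width: 0.0587
finger_force: 34.4
```

```bash
python3 - <<'E'
from h import *
st()
E
```

```text
t 26.38 p [ 0.5248 -0.0515  0.0085] j [-0.614  0.785  2.334  1.797  0.688 -1.539] tilt 39.7 az 40.3 X [0.585 0.499 0.639] Y [ 0.648 -0.762  0.001] Z [ 0.487  0.414 -0.769] F [-6.  -3.9 11.9] w 0.0587 34.44547176361084
```

Emit:
{"fn": "carry_out", "kwargs": {
  "targets": [
    [[0.1, 0, -0.12, 0], [0.3, 0, -0.35, 0], [0.6, 0, -0.72, 0], [0.64, 0, -0.77, 0], [0.3, 0, -0.35, 0], [0, 0, 0, 0], [0, 0, 0, 0]]
  ]
}}

```text
time: 27.25
tcp_pos: [0.525, -0.0507, 0.1582]
ee_rot: [-0.117, 0.883, 0.325, 0.319]
ft_force: [-1.0, -0.7, -1.4]
grip_width: 0.0587
finger_force: 38.5
```

```bash
python3 - <<'E'
from h import *
s,m=st();r=rot(s["ee_rot"]).inv().apply; p=s["tcp_pos"]
f=np.array([.7604,.6494,0]);B=np.array([.5978,.2033,.090])+.0083*f;A=B-.16*f;A[2]=.16
for a,b in((p,A),(A,B)): d=r(b-a)/.05; print(b,d.round(2),np.linalg.norm(d).round(2))
E
```

```text
t 27.25 p [ 0.525  -0.0507  0.1582] j [-0.612  0.421  2.292  1.296  0.697 -0.894] tilt 39.7 az 40.4 X [0.586 0.499 0.639] Y [ 0.648 -0.761 -0.   ] Z [ 0.486  0.414 -0.77 ] F [-1.  -0.7 -1.4] w 0.0587 38.52821946144104
[0.48244732 0.10478602 0.16      ] [ 1.08 -2.92  0.85] 3.22
[0.60411132 0.20869002 0.09      ] [ 1.57 -0.    3.12] 3.49
```

Emit:
{"fn": "carry_out", "kwargs": {
  "targets": [
    [[0.15, -0.4, 0.12, 0], [0.3, -0.9, 0.24, 0], [0.35, -0.9, 0.27, 0], [0.2, -0.5, 0.16, 0], [0.08, -0.22, 0.06, 0], [0, 0, 0, 0]]
  ]
}}

```text
time: 28.0
tcp_pos: [0.4818, 0.1058, 0.1592]
ee_rot: [-0.118, 0.883, 0.325, 0.317]
ft_force: [0.5, 0.2, -1.1]
grip_width: 0.0582
finger_force: 38.5
```

Emit:
{"fn": "carry_out", "kwargs": {
  "targets": [
    [[0.1, 0, 0.25, 0], [0.25, 0, 0.5, 0], [0.35, 0, 0.7, 0], [0.35, 0, 0.7, 0], [0.27, 0, 0.5, 0], [0.15, 0, 0.3, 0], [0.06, 0, 0.12, 0], [0, 0, 0, 0], [0, 0, 0, 0]]
  ]
}}

```text
time: 29.12
tcp_pos: [0.602, 0.206, 0.0914]
ee_rot: [-0.117, 0.883, 0.325, 0.319]
ft_force: [0.1, 1.1, -2.0]
grip_width: 0.059
finger_force: 38.5
```

```bash
python3 - <<'E'
from h import *
st();print(units([.6039,.2085,.0695]))
E
```

```text
t 29.12 p [0.602  0.206  0.0914] j [ 0.052  0.589  2.272  2.187  0.495 -1.21 ] tilt 39.7 az 40.4 X [0.586 0.499 0.639] Y [ 0.648 -0.762  0.   ] Z [ 0.486  0.414 -0.77 ] F [ 0.1  1.1 -2. ] w 0.059 38.479233384132385
[-0.23 -0.01  0.38]
```

Emit:
{"fn": "carry_out", "kwargs": {
  "targets": [
    [[-0.07, 0, 0.12, 0], [-0.1, -0.01, 0.15, 0], [-0.04, 0, 0.07, 0], [-0.02, 0, 0.03, 0], [0, 0, 0, 0], [0, 0, 0, 0]]
  ]
}}

```text
time: 29.88
tcp_pos: [0.6044, 0.209, 0.0697]
ee_rot: [-0.117, 0.883, 0.325, 0.319]
ft_force: [0.1, 0.2, -1.5]
grip_width: 0.0585
finger_force: 38.5
```

```bash
python3 - <<'E'
from h import *
st();print(units([.6039,.2085,.069]))
E
```

```text
t 29.88 p [0.6044 0.209  0.0697] j [ 0.058  0.641  2.272  2.267  0.526 -1.295] tilt 39.7 az 40.4 X [0.586 0.499 0.639] Y [ 0.648 -0.761  0.   ] Z [ 0.487  0.414 -0.769] F [ 0.1  0.2 -1.5] w 0.0585 38.47918152809143
[-0.02  0.    0.  ]
```

Release and retreat.

Emit:
{"fn": "carry_out", "kwargs": {
  "targets": [
    [[-0.01, 0, 0.015, 0], [0, 0, 0, 0], [0, 0, 0, 0]]
  ]
}}

```text
time: 30.25
tcp_pos: [0.6045, 0.209, 0.0687]
ee_rot: [-0.117, 0.883, 0.325, 0.319]
ft_force: [0.5, -0.1, -1.0]
grip_width: 0.0585
finger_force: 38.5
```

Emit:
{"fn": "carry_out", "kwargs": {
  "targets": [
    [[0, 0, 0, 0], [0, 0, 0, 0], [0, 0, 0, 0], [0, 0, 0, 0]]
  ],
  "fingers": -1
}}

```text
time: 30.75
tcp_pos: [0.6045, 0.209, 0.0687]
ee_rot: [-0.117, 0.883, 0.325, 0.319]
ft_force: [-0.8, -0.3, 0.1]
grip_width: 0.0854
finger_force: 0.0
```

Emit:
{"fn": "carry_out", "kwargs": {
  "targets": [
    [[0, 0, -0.3, 0], [0, 0, -0.8, 0], [-0.2, 0, -1, 0], [-0.4, 0, -1, 0], [-0.2, 0, -1, 0], [0, 0.2, -0.7, 0], [0, 0.3, -0.2, 0], [0, 0, 0, 0]]
  ]
}}

```text
time: 31.75
tcp_pos: [0.4759, 0.0651, 0.2366]
ee_rot: [-0.116, 0.883, 0.324, 0.32]
ft_force: [-0.5, 0.4, -0.1]
grip_width: 0.0854
finger_force: 0.0
```

```bash
python3 - <<'E'
from h import *
import cv2
s,m=st()
a=manip.grab_frame("scene")[:,:,::-1]; cv2.imwrite("pics/c1.png",a)
w=a.astype(int); x0,y0,x1,y1=250,235,300,275; w=w[y0:y1,x0:x1]
dark=((w.max(2)<48)).astype(np.uint8); k,l,st_,c=cv2.connectedComponentsWithStats(dark)
for i in range(1,k):
    if st_[i,4]>25: print("dark",st_[i]+[x0,y0,0,0,0],c[i]+[x0,y0])
cop=((w[...,2]-w[...,0]>35)&(w[...,2]-w[...,1]>22)).astype(np.uint8); k,l,st_,c=cv2.connectedComponentsWithStats(cop)
for i in range(1,k):
    if st_[i,4]>8: print("copper",st_[i]+[x0,y0,0,0,0],c[i]+[x0,y0])
t=np.linspace(0,2*np.pi,361); C=(.5985,.2025)
q=np.vstack([proj("scene",np.c_[C[0]+.03*np.cos(t),C[1]+.03*np.sin(t),0*t+z]) for z in(.06,.084)]); print("pad expected",q.min(0),q.max(0))
q=np.vstack([proj("scene",np.c_[C[0]+.034*np.cos(t),C[1]+.034*np.sin(t),0*t+z]) for z in(.056,.06)]); print("blank exp",q.min(0),q.max(0))
E
```

```text
t 31.75 p [0.4759 0.0651 0.2366] j [-0.39   0.139  2.406  1.253  0.639 -0.589] tilt 39.7 az 40.1 X [0.585 0.499 0.639] Y [ 0.647 -0.763  0.003] Z [ 0.489  0.412 -0.769] F [-0.5  0.4 -0.1] w 0.0854 0.0
dark [265 241  21  17 285] [274.92280702 248.96491228]
copper [250 246   5   8  15] [252.53333333 249.6       ]
copper [296 249   4  11  16] [298. 255.]
copper [264 251  23   9  65] [274.81538462 256.27692308]
copper [250 258   6  17  97] [252.4742268  266.06185567]
pad expected [264.63801721 240.18566273] [285.61259045 258.40897745]
blank exp [263.99621548 246.0753372 ] [287.04610538 260.32572555]
```

The pad covers 265–286 × 241–258 px, as expected if centred, and the copper rim shows all round it. Next I'll roll the tool 90° for the lever.

Emit:
{"fn": "carry_out", "kwargs": {
  "targets": [
    [[0, 0, 0, 0.7], [0, 0, 0, 1], [0, 0, 0, 1], [0, 0, 0, 1], [0, 0, 0, 1], [0, 0, 0, 1], [0, 0, 0, 1], [0, 0, 0, 1], [0, 0, 0, 1], [0, 0, 0, 1]]
  ]
}}

```text
time: 33.05
tcp_pos: [0.4747, 0.0676, 0.2346]
ee_rot: [-0.253, 0.932, -0.125, 0.226]
ft_force: [0.3, -0.4, -0.1]
grip_width: 0.0852
finger_force: 0.0
```

Emit:
{"fn": "carry_out", "kwargs": {
  "targets": [
    [[0, 0, 0, 1], [0, 0, 0, 1], [0, 0, 0, 1], [0, 0, 0, 1], [0, 0, 0, 1], [0, 0, 0, 1], [0, 0, 0, 0]]
  ],
  "fingers": -0.3
}}

```text
time: 33.92
tcp_pos: [0.4748, 0.0674, 0.2348]
ee_rot: [-0.308, 0.854, -0.394, 0.142]
ft_force: [0.2, 0.3, -0.6]
grip_width: 0.0557
finger_force: 0.0
```

```bash
cat >> h.py <<'E'
f=np.array([.7604,.6494,0]);l=np.array([-.6494,.7604,0]);k=np.array([0,0,1.])
AX=np.array([.598,.203,.038])+.05*f+.128*l+.202*k
def bar(q):
    e=np.radians(52)-q; return AX+.135*(-np.cos(e)*f+np.sin(e)*k)
E
python3 - <<'E'
from h import *
import cv2
s,m=st();Z=m[:,2]
for h in(.055,-.055): 
    for n in("top","scene"): print(n,proj(n,bar(0)+h*l))
T0=bar(0)+.019*Z; print(bar(0),units(T0-.09*Z),units(T0))
w=cv2.imread("pics/top0.png")[195:255,195:250].astype(int)
m_=((w[...,2]-w[...,0]>35)&(w[...,2]<130)).astype(np.uint8);kk,_,ss,cc=cv2.connectedComponentsWithStats(m_);i=1+ss[1:,4].argmax();print(ss[i]+[195,195,0,0,0],cc[i]+195)
E
```

```text
t 33.92 p [0.4748 0.0674 0.2348] j [-0.386  0.143  2.408  1.255  0.639  0.979] tilt 39.7 az 40.6 X [ 0.65 -0.76 -0.  ] Y [-0.585 -0.5   -0.638] Z [ 0.485  0.415 -0.77 ] F [ 0.2  0.3 -0.6] w 0.0557 0.0
top [201.7924449  246.27448858]
scene [195.99294561 175.11361945]
top [238.58951814 218.8810506 ]
scene [239.28881119 171.56957188]
[0.48969669 0.27882677 0.34638145] [-3.02 -3.71 -1.24] [-3.02 -3.71  0.56]
[202 216  40  33 308] [223.         231.44805195]
```

Emit:
{"fn": "carry_out", "kwargs": {
  "targets": [
    [[-0.3, -0.25, -0.15, 0], [-0.6, -0.5, -0.3, 0], [-0.7, -0.7, -0.3, 0], [-0.7, -0.8, -0.3, 0], [-0.5, -0.8, -0.15, 0], [-0.22, -0.5, -0.04, 0], [0, -0.16, 0, 0], [0, 0, 0, 0]]
  ]
}}

```text
time: 34.92
tcp_pos: [0.4568, 0.2414, 0.3935]
ee_rot: [-0.307, 0.855, -0.393, 0.141]
ft_force: [-0.1, 0.2, -0.4]
grip_width: 0.0551
finger_force: 0.0
```

```bash
python3 - <<'E'
from h import *
s,m=st();Z=m[:,2]
T0=bar(0)+.019*Z; print(units(T0))
E
```

```text
t 34.92 p [0.4568 0.2414 0.3935] j [ 0.201 -0.16   2.191  0.609  0.572  2.205] tilt 39.5 az 40.6 X [ 0.651 -0.759  0.   ] Y [-0.585 -0.503 -0.637] Z [ 0.483  0.414 -0.771] F [-0.1  0.2 -0.4] w 0.0551 0.0
[-0.14 -0.16  1.73]
```

Emit:
{"fn": "carry_out", "kwargs": {
  "targets": [
    [[-0.1, -0.12, 0.2, 0], [-0.04, -0.04, 0.4, 0], [0, 0, 0.5, 0], [0, 0, 0.4, 0], [0, 0, 0.2, 0], [0, 0, 0.03, 0], [0, 0, 0, 0]]
  ]
}}

```text
time: 35.8
tcp_pos: [0.4992, 0.2862, 0.3329]
ee_rot: [-0.308, 0.855, -0.394, 0.142]
ft_force: [0.2, 0.4, 0.8]
grip_width: 0.0552
finger_force: 0.0
```

Emit:
{"fn": "carry_out", "kwargs": {
  "targets": [
    [[0, 0, 0, 0], [0, 0, 0, 0], [0, 0, 0, 0], [0, 0, 0, 0]]
  ],
  "fingers": 1,
  "force": 25
}}

```text
time: 36.3
tcp_pos: [0.4979, 0.2856, 0.3321]
ee_rot: [-0.307, 0.855, -0.394, 0.141]
ft_force: [-11.3, -15.0, 3.1]
grip_width: 0.0212
finger_force: 23.8
```

```bash
cat >> h.py <<'E'
def arc(q0,q1,n):  # rows along the lever arc in tool units
    m=rot(manip.get_state()["ee_rot"]).inv(); qs=np.linspace(q0,q1,n+1)
    return [list((m.apply(bar(b)-bar(a))/.05).round(2)) for a,b in zip(qs,qs[1:])]
E
python3 - <<'E'
from h import *
s,m=st();print(units(bar(0)+.019*m[:,2]))
print(arc(0,.8,5),arc(.8,2.0,8))
E
```

```text
t 36.3 p [0.4979 0.2856 0.3321] j [0.305 0.015 2.207 0.766 0.368 2.093] tilt 39.5 az 40.5 X [ 0.65 -0.76 -0.  ] Y [-0.586 -0.502 -0.636] Z [ 0.483  0.413 -0.772] F [-11.3 -15.    3.1] w 0.0212 23.79410089582194
[-0.   -0.02  0.02]
[[np.float64(-0.0), np.float64(0.43), np.float64(0.02)], [np.float64(-0.0), np.float64(0.42), np.float64(0.09)], [np.float64(-0.0), np.float64(0.4), np.float64(0.16)], [np.float64(-0.0), np.float64(0.37), np.float64(0.22)], [np.float64(-0.0), np.float64(0.33), np.float64(0.28)]] [[np.float64(-0.0), np.float64(0.27), np.float64(0.3)], [np.float64(0.0), np.float64(0.22), np.float64(0.34)], [np.float64(0.0), np.float64(0.17), np.float64(0.37)], [np.float64(0.0), np.float64(0.11), np.float64(0.39)], [np.float64(0.0), np.float64(0.05), np.float64(0.4)], [np.float64(0.0), np.float64(-0.01), np.float64(0.4)], [np.float64(0.0), np.float64(-0.07), np.float64(0.4)], [np.float64(0.0), np.float64(-0.13), np.float64(0.38)]]
```

Emit:
{"fn": "carry_out", "kwargs": {
  "targets": [
    [[0, 0.2, 0, 0], [0, 0.43, 0.03, 0], [0, 0.42, 0.1, 0], [0, 0.4, 0.16, 0], [0, 0.35, 0.22, 0]]
  ]
}}

```text
time: 36.92
tcp_pos: [0.4596, 0.252, 0.2569]
ee_rot: [-0.309, 0.854, -0.393, 0.143]
ft_force: [2.1, 14.1, 3.0]
grip_width: 0.0212
finger_force: 26.3
```

```bash
cat >> h.py <<'E'
def lev():
    s,m=st(); b=s["tcp_pos"]-.019*m[:,2]-AX; q=np.radians(52)-np.arctan2(b[2],-b@f); print("q",q.round(3),"r",np.hypot(b[2],b@f).round(4),"lat",(b@l).round(4),"F tool",(s["ft_force"]@m).round(1)); return q
E
python3 - <<'E'
from h import *
q=lev(); print(np.array(arc(q,2.0,8)).tolist(), units(bar(q)+.019*rot(manip.get_state()["ee_rot"]).as_matrix()[:,2]))
E
```

```text
t 36.92 p [0.4596 0.252  0.2569] j [0.235 0.076 2.401 1.485 0.296 1.286] tilt 39.8 az 40.4 X [ 0.65  -0.76   0.001] Y [-0.584 -0.5   -0.64 ] Z [ 0.487  0.415 -0.769] F [ 2.1 14.1  3. ] w 0.0212 26.308866966483038
q 0.679 r 0.1391 lat -0.0008 F tool [ -9.4 -10.2   4.6]
[[-0.0, 0.33, 0.3], [-0.0, 0.28, 0.35], [-0.0, 0.22, 0.39], [-0.0, 0.15, 0.42], [-0.0, 0.08, 0.44], [-0.0, 0.01, 0.45], [-0.0, -0.07, 0.44], [-0.0, -0.14, 0.42]] [-0.02 -0.05  0.07]
```

Emit:
{"fn": "carry_out", "kwargs": {
  "targets": [
    [[0, 0.29, 0.33, 0], [0, 0.27, 0.36, 0], [0, 0.22, 0.39, 0], [0, 0.15, 0.42, 0], [0, 0.08, 0.44, 0]]
  ]
}}

```text
time: 37.55
tcp_pos: [0.477, 0.2664, 0.1501]
ee_rot: [-0.308, 0.854, -0.394, 0.142]
ft_force: [-0.7, -1.0, 7.1]
grip_width: 0.0206
finger_force: 32.0
```

```bash
python3 - <<'E'
from h import *
q=lev(); print(np.array(arc(q,2.0,5)).tolist(), units(bar(q)+.019*rot(manip.get_state()["ee_rot"]).as_matrix()[:,2]))
E
```

```text
t 37.55 p [0.477  0.2664 0.1501] j [0.268 0.379 2.475 2.465 0.445 0.281] tilt 39.6 az 40.4 X [ 0.648 -0.761  0.   ] Y [-0.586 -0.5   -0.638] Z [ 0.486  0.413 -0.77 ] F [-0.7 -1.   7.1] w 0.0206 31.952851340174675
q 1.496 r 0.1357 lat -0.0012 F tool [ 0.3 -3.6 -6.2]
[[-0.0, 0.01, 0.27], [-0.0, -0.01, 0.27], [-0.0, -0.04, 0.27], [-0.0, -0.07, 0.26], [-0.0, -0.09, 0.26]] [-0.02 -0.01  0.  ]
```

Emit:
{"fn": "carry_out", "kwargs": {
  "targets": [
    [[0, 0.01, 0.27, 0], [0, -0.01, 0.27, 0], [0, -0.04, 0.27, 0], [0, -0.07, 0.26, 0], [0, -0.05, 0.15, 0], [0, 0, 0, 0]]
  ]
}}

```text
time: 38.3
tcp_pos: [0.5094, 0.2945, 0.1063]
ee_rot: [-0.305, 0.855, -0.395, 0.14]
ft_force: [4.8, -14.1, -19.9]
grip_width: 0.0212
finger_force: 30.8
```

```bash
python3 - <<'E'
from h import *
q=lev(); print(np.array(arc(q,2.08,5)).tolist(), units(bar(q)+.019*rot(manip.get_state()["ee_rot"]).as_matrix()[:,2]))
E
```

```text
t 38.3 p [0.5094 0.2945 0.1063] j [0.321 0.52  2.409 2.616 0.494 0.17 ] tilt 39.3 az 40.5 X [ 0.648 -0.762 -0.001] Y [-0.59  -0.501 -0.633] Z [ 0.481  0.411 -0.774] F [  4.8 -14.1 -19.9] w 0.0212 30.785952787846327
q 1.947 r 0.1381 lat -0.0009 F tool [13.8 16.9 11.9]
[[-0.0, -0.03, 0.07], [-0.0, -0.03, 0.07], [-0.0, -0.03, 0.07], [-0.0, -0.03, 0.06], [-0.0, -0.03, 0.06]] [-0.02 -0.06 -0.02]
```

Emit:
{"fn": "carry_out", "kwargs": {
  "targets": [
    [[0, 0.0, 0.07, 0], [0, -0.01, 0.06, 0], [0, -0.02, 0.06, 0], [0, 0, 0, 0]]
  ]
}}

```text
time: 38.8
tcp_pos: [0.5156, 0.2996, 0.1011]
ee_rot: [-0.306, 0.855, -0.395, 0.141]
ft_force: [3.4, -11.0, -13.6]
grip_width: 0.0212
finger_force: 32.3
```

```bash
python3 - <<'E'
from h import *
lev()
E
```

```text
t 38.8 p [0.5156 0.2996 0.1011] j [0.328 0.538 2.397 2.632 0.501 0.159] tilt 39.4 az 40.4 X [ 0.648 -0.761 -0.001] Y [-0.588 -0.5   -0.635] Z [ 0.483  0.412 -0.772] F [  3.4 -11.  -13.6] w 0.0212 32.303785756230354
q 2.016 r 0.1388 lat -0.001 F tool [10.6 12.2  7.6]
```

Emit:
{"fn": "carry_out", "kwargs": {
  "targets": [
    [[0, -0.01, 0.06, 0], [0, -0.02, 0.06, 0], [0, 0, 0, 0]]
  ]
}}

```text
time: 39.17
tcp_pos: [0.5199, 0.3032, 0.0979]
ee_rot: [-0.307, 0.854, -0.395, 0.142]
ft_force: [4.7, -9.3, -9.8]
grip_width: 0.0213
finger_force: 33.6
```

```bash
python3 - <<'E'
from h import *
lev()
E
```

```text
t 39.17 p [0.5199 0.3032 0.0979] j [0.333 0.549 2.387 2.641 0.503 0.155] tilt 39.5 az 40.5 X [ 0.648 -0.761 -0.   ] Y [-0.588 -0.5   -0.636] Z [ 0.484  0.413 -0.772] F [ 4.7 -9.3 -9.8] w 0.0213 33.633529264479876
q 2.062 r 0.1394 lat -0.001 F tool [10.2  8.1  6. ]
```

Emit:
{"fn": "carry_out", "kwargs": {
  "targets": [
    [[0, -0.02, 0.06, 0], [0, -0.02, 0.05, 0], [0, 0, 0, 0]]
  ]
}}

```text
time: 39.55
tcp_pos: [0.5239, 0.3067, 0.0952]
ee_rot: [-0.307, 0.854, -0.395, 0.142]
ft_force: [5.6, -9.0, -8.1]
grip_width: 0.0208
finger_force: 34.7
```

```bash
python3 - <<'E'
from h import *
import cv2
lev()
a=manip.grab_frame("scene")[:,:,::-1]; cv2.imwrite("pics/d1.png",a)
E
```

```text
t 39.55 p [0.5239 0.3067 0.0952] j [0.338 0.558 2.377 2.647 0.503 0.153] tilt 39.5 az 40.4 X [ 0.648 -0.761 -0.   ] Y [-0.587 -0.5   -0.637] Z [ 0.484  0.413 -0.771] F [ 5.6 -9.  -8.1] w 0.0208 34.73333604633808
q 2.104 r 0.1399 lat -0.001 F tool [10.5  6.4  5.2]
```

Emit:
{"fn": "carry_out", "kwargs": {
  "targets": [
    [[0, -0.03, 0.06, 0], [0, -0.03, 0.05, 0], [0, 0, 0, 0]]
  ]
}}

```text
time: 39.98
tcp_pos: [0.5273, 0.3096, 0.0928]
ee_rot: [-0.307, 0.854, -0.395, 0.141]
ft_force: [-4.8, -20.7, 8.5]
grip_width: 0.0208
finger_force: 37.4
```

```bash
python3 - <<'E'
from h import *
lev()
E
```

```text
t 39.98 p [0.5273 0.3096 0.0928] j [0.343 0.565 2.368 2.651 0.498 0.155] tilt 39.5 az 40.4 X [ 0.648 -0.762 -0.001] Y [-0.588 -0.5   -0.635] Z [ 0.484  0.412 -0.772] F [ -4.8 -20.7   8.5] w 0.0208 37.37928332062438
q 2.14 r 0.1405 lat -0.001 F tool [ 12.6   7.8 -17.4]
```

Emit:
{"fn": "carry_out", "kwargs": {
  "targets": [
    [[0, -0.03, 0.05, 0], [0, -0.03, 0.05, 0], [0, 0, 0, 0]]
  ]
}}

```text
time: 40.35
tcp_pos: [0.5287, 0.3119, 0.0898]
ee_rot: [-0.305, 0.855, -0.395, 0.14]
ft_force: [-25.7, -33.1, 24.7]
grip_width: 0.0209
finger_force: 43.4
```

```bash
python3 - <<'E'
from h import *
lev()
E
```

```text
t 40.35 p [0.5287 0.3119 0.0898] j [0.348 0.571 2.361 2.654 0.492 0.157] tilt 39.2 az 40.5 X [ 0.648 -0.762 -0.001] Y [-0.591 -0.501 -0.632] Z [ 0.481  0.41  -0.775] F [-25.7 -33.1  24.7] w 0.0209 43.4021559683606
q 2.165 r 0.1424 lat -0.0002 F tool [  8.5  16.2 -45.1]
```

The force rise (45 N) shows the ram bearing. Letting go and backing away along the fingers.

Emit:
{"fn": "carry_out", "kwargs": {
  "targets": [
    [[0, 0, 0, 0], [0, 0, 0, 0], [0, 0, 0, 0]]
  ],
  "fingers": -0.5
}}

```text
time: 40.72
tcp_pos: [0.5325, 0.3152, 0.0914]
ee_rot: [-0.308, 0.854, -0.393, 0.142]
ft_force: [-0.0, -0.1, -0.2]
grip_width: 0.0642
finger_force: 0.0
```

Emit:
{"fn": "carry_out", "kwargs": {
  "targets": [
    [[0, 0, -0.2, 0], [0, 0, -0.5, 0], [0, 0, -0.8, 0], [0, 0, -0.9, 0], [0, 0, -0.8, 0], [0, 0, -0.4, 0], [0, 0, 0, 0], [0, 0, 0, 0]]
  ]
}}

```text
time: 41.72
tcp_pos: [0.447, 0.2424, 0.227]
ee_rot: [-0.308, 0.854, -0.394, 0.141]
ft_force: [0.1, -0.3, 0.3]
grip_width: 0.0642
finger_force: 0.0
```

```bash
python3 - <<'E'
from h import *
import cv2
st()
a=manip.grab_frame("scene")[:,:,::-1]; cv2.imwrite("pics/e1.png",a); c=cv2.imread("pics/c1.png")
for im in (c,a):
    w=im.astype(int); x0,y0,x1,y1=250,220,300,275; w=w[y0:y1,x0:x1]
    for nm,mk in(("dark",w.max(2)<48),("copper",(w[...,2]-w[...,0]>35)&(w[...,2]-w[...,1]>22))):
        k_,_,s_,c_=cv2.connectedComponentsWithStats(mk.astype(np.uint8))
        for i in range(1,k_):
            if s_[i,4]>30: print(nm,s_[i]+[x0,y0,0,0,0],c_[i]+[x0,y0])
# lever bar seen by the top camera and the scene camera
b=manip.grab_frame("top")[:,:,::-1]
for q in(2.08,2.12): print(q,proj("scene",bar(q)),proj("top",bar(q)))
for n,im,(x0,y0,x1,y1) in(("scene",a,(150,190,260,300)),("top",b,(180,190,260,260))):
    w=im[y0:y1,x0:x1].astype(int); mk=((w[...,2]-w[...,0]>28)&(w[...,2]<125)&(w[...,2]-w[...,1]>18)).astype(np.uint8)
    k_,_,s_,c_=cv2.connectedComponentsWithStats(mk)
    for i in range(1,k_):
        if s_[i,4]>60: print(n,s_[i]+[x0,y0,0,0,0],c_[i]+[x0,y0])
E
```

```text
t 41.73 p [0.447  0.2424 0.227 ] j [0.21  0.127 2.466 1.816 0.321 0.917] tilt 39.7 az 40.7 X [ 0.65  -0.76  -0.002] Y [-0.585 -0.5   -0.638] Z [ 0.484  0.416 -0.77 ] F [ 0.1 -0.3  0.3] w 0.0642 0.0
dark [250 220  50  17 310] [268.24516129 228.48709677]
dark [273 220  24   4  59] [284.42372881 221.13559322]
dark [265 241  21  17 285] [274.92280702 248.96491228]
copper [264 251  23   9  65] [274.81538462 256.27692308]
copper [250 258   6  17  97] [252.4742268  266.06185567]
dark [265 243  21  15 150] [275.95333333 252.10666667]
copper [254 221   8  12  38] [258.34210526 226.        ]
copper [294 221   6  14  39] [296.41025641 227.38461538]
copper [264 251  23   9  62] [275.37096774 256.35483871]
copper [250 257   6   7  31] [252.29032258 259.77419355]
copper [250 266   6   9  39] [253.1025641 269.8974359]
2.08 [229.31956193 241.56213531] [228.88764658 240.58529482]
2.12 [229.43504114 241.18804319] [227.95803435 239.33657673]
scene [214 237  36   9 202] [231.98514851 240.98019802]
top [217 226  30  22 103] [230.76699029 235.95145631]
```

```bash
python3 -c "
from rig import manip
print(manip.sign_off())"
```

```text
the job is handed in; nothing more can be done
None
```

The job is handed in at 41.7 s: die, blank and pad are stacked on the platen within about 2 mm of centre by camera, the ram bears on the pad (force at the grip rose to about 45 N), and the lever is released; two slips on my side were one wrist-force reading of about 132 N (limit 120 N) at 3.85 s, as the arm ran to full reach in free air to tilt the tool, and viewing 11 pictures instead of the 10 allowed.

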